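Seat the locating pin in the hidden hole of a gluing jig

TASK

Draw the locating pin (the one with the plain straight round grip) out of the pin rack and fit it upright in the gluing jig: its hole is hidden under a flush dust plug somewhere in the grey plate in the jig's window, so slide the pin's foot over the plate with a light push until it drops in, push it fully home until its collar rests flat on the plate, and let go. Be gentle: never load the jig with more than 20 N through the pin. Leave the two other pins standing in the rack and do not shove the dice tray or the die, inlay disc and glue bottle about.

Things in the scene. Friction and masses are not known exactly. Their poses are not given: they have to be found in the camera images.
- pin_grip (a point): Middle of the grip of the locating pin, a loose steel pin of 70 to 140 g standing in one of the rack's holes. The dark grip is a plain upright cylinder 16 mm in diameter and 45 mm high. The point lies on the axis, 56 mm above the pin's foot, 26 mm above the collar's underside and 22 mm above the collar's top; z runs from foot to grip.
- pin_foot (a point): Foot (lowest point) of the same locating pin, on its axis. From the foot up: plain round shank 10 mm in diameter and 30 mm long, its foot chamfered by 1 mm, then a round collar 26 mm in diameter and 4 mm thick, then the grip. 79 mm long in all. Same axes as the grip.
- rack: Fixed black pin rack, 56 mm (its x) by 136 mm (its y) by 42 mm high; origin under its centre, on the table. Three 17 mm holes in a row along its y at -42, 0 and +42 mm; in each stands a pin, collar resting on the rack's top, in varying order. Gripping across the row (fingers closing along the rack's x) clears the other pins; pins rise up to 49 mm above the rack.
- jig: Fixed black gluing jig on the table, 116 mm square, 54 mm high, z up; origin under its centre. A 48 mm square window in its top shows a bare grey plate that floats on springs: it starts to sink at about 2 N, then gives 1 mm per 1 N, with a hard stop after 8 mm; sideways it is locked. With the pin home, the collar lies on the plate and the grip's middle is 77.5 mm above this origin.
- plate (a point): Centre of the window at the level of the grey plate's top, 51.5 mm above the jig's origin and 2.5 mm below the window frame's top; axes as the jig's. The plate's one hole has its centre 5 to 9 mm from this point, in any direction, different each time, and it cannot be seen.
- frame (a point): Centre of the window at the level of the frame's top, 54 mm above the jig's origin. The hidden hole in the plate is upright, 11.8 mm in diameter, 36 mm deep, closed by a flush plug of the plate's own grey, 4 mm thick, that yields to about 0.3 N and goes down ahead of the pin. A pin pressed a few mm into the sprung plate pops in when it slides over the hole and is then caught sideways.
- pin_ball_mid (a point): Another loose pin that stays in the rack: 14 mm shank, 26 mm collar, ball top 24 mm in diameter; 75 mm long. The point lies on its axis 40 mm above its foot.
- pin_tee_mid (a point): Another loose pin that stays in the rack: 14 mm shank, 26 mm collar, a crossbar 36 mm long and 10 mm thick on top, lying about along the rack's x; 71 mm long. The point lies on its axis 40 mm above its foot.
- dice_tray_mid (a point): Centre of a loose six-sided black dice tray with brass-coloured panels, 140 mm across, 42 mm high, on the table; the point is 21 mm above its underside. Bystander.
- die_big: Loose green die, 26 mm across, 22 mm high, on the table between jig and rack; origin under its centre. Bystander.
- inlay: Loose grey inlay disc, 34 mm in diameter, 5 mm thick, on the table between jig and rack; origin under its centre. Bystander.
- glue: Loose white glue bottle, 36 mm in diameter, 100 mm high, standing behind the work area; origin under its centre. Bystander.
Things that resemble listed ones, but are neither listed nor needed, are in the scene too. Leave any brown look-alike of the part that bears pin_grip alone.

How it is judged:
By the outcome, as a careful person would: the job done as asked, in the order asked, and still so for the second after the job is handed in, with the robot touching nothing.
It also fails if it takes over 53 s, if anything falls off the work surface, if the arm or the gripper's body presses on something with over 40 N, if the wrist force passes 120 N, or if a joint passes its speed limit or range.

ROBOT

A 6-joint arm with a two-finger parallel gripper is mounted at the origin on the work surface. World frame = base frame: x ahead of the robot, y to its left, z up, the work surface at z = 0. Lengths are in m, angles in rad, forces in N, time in s.
With the tool pointing down it reaches from about 0.35 to 0.85 m from the base axis. Payload 8.1 kg.
Tool frame: the origin (TCP) lies at the very end of the fingers, on their centre line; the grasp point (between the pads) lies 19 mm behind it; x points along the fingers, y is the direction in which the jaws open and shut, and the axes are right-handed (so a half turn about x gives the same grasp; the last joint's range is limited). The gripper opens to 93 mm and grips with 3 to 60 N. Pads are 15 mm wide; open, the fingers measure 128 mm over their backs; the gripper's body (75 mm by 188 mm) begins 65 mm behind the grasp point.
Start: joints at [1.169, 0.13, 1.488, -0, 1.523, -0.085], TCP at [0.187, 0.57, 0.194] pointing down, gripper open.
Joint ranges: [-2.96, 2.96], [-0.89, 2.26], [0.02, 2.5], [-1.34, 4.48], [0, 2.73], [-2.66, 2.66]. Speed limits (rad/s): [2.39, 2.39, 2.79, 3.14, 3.14, 3.14].

INTERFACE

Orientations are given as a rotation vector (axis times angle).
In Python, from plant import * gives the robot as it stands. The module is installed in compiled form; this text tells all that it offers.
- The arm moves only by the tool apply_moves, never from a script. Its argument "series" is a list of rows, each an object with "jaw": the gripper's target within -1 to 1 (shut at 1, half-way at 0, fully open at -1); "linear": the shift along the tool's x, y, z normalised to -1 to 1, where 1 is 0.6 m, a list of three; "roll": the turn about the tool's x normalised to -1 to 1, where 1 is 30 degrees. A call has 1 to 20 rows; each row is the pose to reach, as a shift and turn from the pose measured when the call began, along the tool's axes at that moment; what a row does not reach only later rows make up. A row lasts 1/8 s, in which the tool goes at most 62.5 mm and 10.7 degrees, less where a joint would pass 70% of its speed; a pose out of reach is approached as far as the arm can. A call with a number of a shift or a turn outside -1 to 1 is refused whole. A call with a gripper value outside its range is refused whole. The fingers move at their own pace and stop on an object; "force" is the grip in N (left out, the last holds). Time passes only in rows, so rows that repeat a pose let the fingers close. It gives the time, the measured TCP pose, the force and the opening at its end, in the units of the state.
- read_state(): the state, without advancing time (a new reading comes with each control period).
- read_camera(name): name is "scene" or "side" or "wrist"; returns a dict with "pixels" (384x512x3 uint8, blue, green, red), "intrinsics" (3x3 intrinsics, pixels), "rvec" (rotation vector, rad) and "tvec" (3), from world to camera coordinates, as OpenCV has them; the wrist camera has in their place "tool_from_camera" (4x4, takes a point from camera to tool coordinates, whose origin is the TCP and whose axes are the tool frame's). Camera axes: x right, y down, z forward; pixel columns grow to the right and rows downward; lengths in m; the calibration is good to about 2 mm. A picture is of the moment at which its call begins: read the wrist's pose just before it. There is no depth.
- close_job(): hands the job in, once; it reports no verdict.
The state is a dict: "t": time; "q": joint angles; "dq": joint speeds; "joint_torque": joint torques, N m; "tool_pos": TCP position; "orientation": TCP orientation; "force": force on the tool from outside, world axes, zero at the start; "wrist_torque": the same for the moment, N m; "opening": finger opening in m.
Only numpy, scipy, OpenCV 4.12 (cv2) and the standard library are available. Lean on these libraries where they do the work, as an engineer would, in place of code of your own. Each camera call takes 0.05 s, during which the arm holds its last target. There are 200 camera calls.

## Working session

There is one attempt and no reset: what is moved stays moved. The work goes in short steps, Python scripts to look and compute and a tool call to move; the robot and the scene stay as the last step left them, time stands still between calls to the robot, and variables do not carry over. Pictures are saved under pics/ and viewed, about 8 in all and at most 12, crops included, and the job is handed in when it is done.

Besides the shell and the picture viewer there is one more tool, called after ">>>" as name([rows], argument=value, ...), one row to a line, values as JSON. apply_moves: Moves the arm, as the interface text tells. Its arguments: {"type":"object","properties":{"series":{"type":"array"},"force":{"type":"number"}},"required":["series"]}

```bash
mkdir -p pics
cat > h.py <<'E'
from plant import *
import numpy as np, cv2
def snap(n,f):
    s=read_state(); c=read_camera(n); cv2.imwrite('pics/'+f+'.png',c['pixels']); np.save('pics/'+f+'.npy',{'c':c,'s':s},allow_pickle=True); return c,s
def load(f):
    d=np.load('pics/'+f+'.npy',allow_pickle=True).item(); return d['c'],d['s']
def Tcw(c,s):
    T=np.eye(4)
    if 'rvec' in c:
        T[:3,:3]=cv2.Rodrigues(np.array(c['rvec'],float))[0]; T[:3,3]=np.ravel(c['tvec']); return np.linalg.inv(T)
    T[:3,:3]=cv2.Rodrigues(np.array(s['orientation'],float))[0]; T[:3,3]=s['tool_pos']
    return T@np.array(c['tool_from_camera'])
def atz(f,uv,z):
    c,s=load(f); T=Tcw(c,s); d=T[:3,:3]@np.linalg.inv(c['intrinsics'])@np.array([*uv,1.]); o=T[:3,3]
    return (o+d*(z-o[2])/d[2]).round(4)
def proj(f,p):
    c,s=load(f); T=np.linalg.inv(Tcw(c,s)); q=c['intrinsics']@(T[:3,:3]@np.array(p)+T[:3,3]); return (q[:2]/q[2]).round(1)
E
python3 - <<'E'
from h import *
for n in('scene','side','wrist'):
    c,s=snap(n,n+'0'); print(n,Tcw(c,s)[:3].round(3).tolist(),np.array(c['intrinsics']).round(1).tolist())
print(s)
a=[cv2.imread(f'pics/{n}0.png') for n in('scene','side')]
b=cv2.imread('pics/wrist0.png')
E
```

```text
scene [[-0.652, 0.49, -0.579, 1.089], [0.758, 0.401, -0.514, 0.484], [-0.02, -0.774, -0.633, 0.635]] [[463.1, 0.0, 251.8], [0.0, 463.1, 188.6], [0.0, 0.0, 1.0]]
side [[0.711, -0.327, 0.623, -0.016], [-0.703, -0.363, 0.612, -0.587], [0.026, -0.872, -0.488, 0.563]] [[477.3, 0.0, 257.7], [0.0, 477.3, 190.1], [0.0, 0.0, 1.0]]
wrist [[0.311, 0.916, 0.254, 0.116], [0.95, -0.299, -0.086, 0.593], [-0.003, 0.268, -0.963, 0.385]] [[312.8, 0.0, 252.2], [0.0, 312.8, 197.5], [0.0, 0.0, 1.0]]
{'t': 0.1, 'q': array([ 1.16856599e+00,  1.31093139e-01,  1.48915220e+00,  1.29117418e-05,
        1.52299570e+00, -8.54152239e-02]), 'dq': array([ 0.00111816, -0.00065638, -0.00331116,  0.00190759, -0.0005534 ,
       -0.00038216]), 'joint_torque': array([ 3.33631560e-04, -5.61341679e+01, -4.93094730e+01,  7.69989635e-02,
        2.91712268e-02, -3.97206065e-05]), 'tool_pos': array([0.18669308, 0.56964108, 0.19259788]), 'orientation': array([ 0.24739405,  1.55686879, -0.24991061]), 'force': array([ 0.22288608, -0.12076656,  1.05780776]), 'wrist_torque': array([0.00771814, 0.00400928, 0.0079838 ]), 'opening': 0.09304378960115892}
```

View pics/scene0.png

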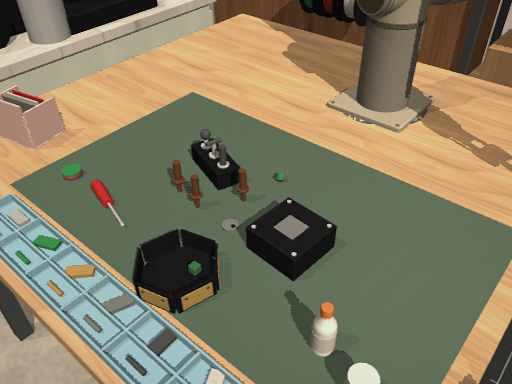

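View pics/side0.png

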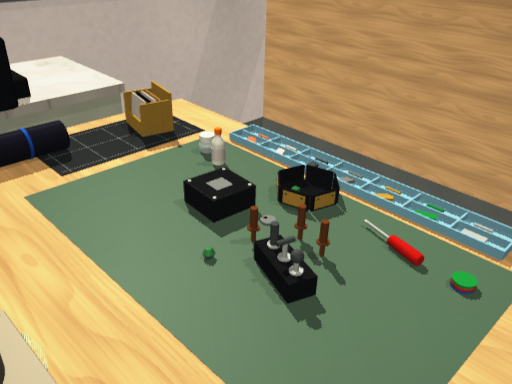

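Scene view: the rack is at (215,160) with pins at about (206,135), (214,148) and (223,155). Brown look-alikes stand at (178,175), (195,190) and (242,185), and the jig is at (291,236). In the side view the rack is at (285,265) and the jig at (219,193). Next, an enlarged crop to confirm which pin it is.

Run:
```python
from h import *
a=cv2.imread('pics/scene0.png'); b=cv2.imread('pics/side0.png')
f=lambda i,x,y,w,h,k:cv2.resize(i[y:y+h,x:x+w],None,fx=k,fy=k,interpolation=cv2.INTER_CUBIC)
A=f(a,165,120,100,75,4);B=f(b,240,190,100,75*1+35,4)[:600]
C=f(a,240,190,100,90,4); D=f(b,175,160,90,70,4)
top=np.zeros((600,800,3),np.uint8); top[:300,:400]=A; top[:440,400:800]=B; top[300:600,:400]=C[:300]
cv2.imwrite('pics/crop1.png',top)
```

```text
(no output)
```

View pics/crop1.png

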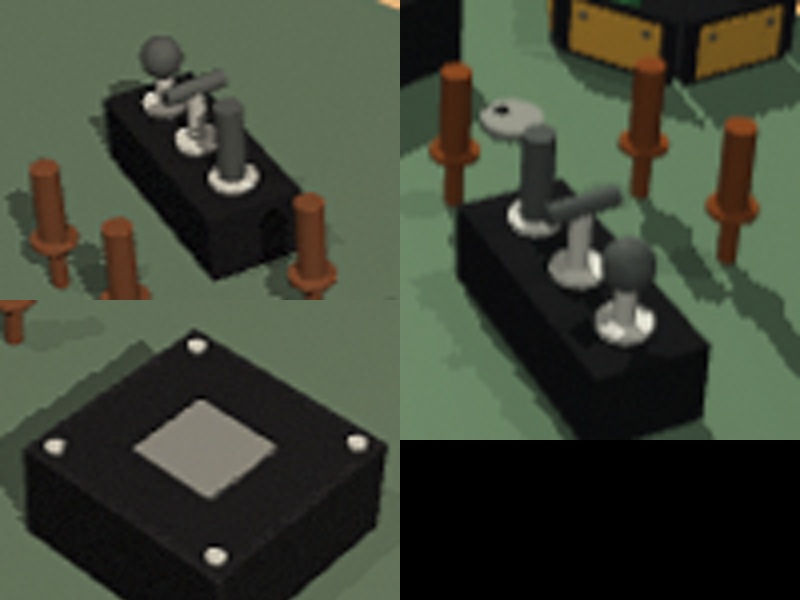

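Candidates: the dark straight cylinder in the rack (scene (223,155), side (274,233)), and the three brown straight look-alikes standing outside the rack. The ball and tee pins also stand in the rack. The dark grey plain cylinder in the end hole nearest the jig fits. Now measuring positions.

Run:
```python
from h import *
A=lambda x,y:(165+(x+.5)/4-.5,120+(y+.5)/4-.5)
B=lambda x,y:(240+(x-400+.5)/4-.5,190+(y+.5)/4-.5)
C=lambda x,y:(240+(x+.5)/4-.5,190+(y-300+.5)/4-.5)
S='scene0';D='side0'
for n,f,p,z in [('top',S,A(230,106),.091),('top',D,B(538,134),.091),('collar',S,A(233,178),.046),('collar',D,B(534,216),.046),
 ('tee collar',S,A(197,139),.046),('tee collar',D,B(578,267),.046),('ball collar',S,A(163,103),.046),('ball collar',D,B(626,322),.046),
 ('rackL',S,A(107,100),.042),('rackR',S,A(300,188),.042),('rackF',S,A(215,238),.042),
 ('rk',D,B(458,208),.042),('rk',D,B(598,378),.042),('rk',D,B(708,345),.042),
 ('jt',S,C(197,330),.054),('jl',S,C(25,450),.054),('jr',S,C(387,445),.054),('jf',S,C(220,590),.054),
 ('wt',S,C(200,399),.0515),('wl',S,C(134,448),.0515),('wr',S,C(277,448),.0515),('wb',S,C(210,498),.054),
 ('st',S,C(197,346),.054),('sl',S,C(55,446),.054),('sr',S,C(357,443),.054),('sb',S,C(215,556),.054)]: print(n,f,atz(f,p,z))
s=read_state();R=cv2.Rodrigues(s['orientation'])[0];print(R.round(3))
f=lambda i,x,y,w,h,k:cv2.resize(i[y:y+h,x:x+w],None,fx=k,fy=k,interpolation=cv2.INTER_CUBIC)
o=np.hstack([cv2.resize(f(cv2.imread('pics/side0.png'),175,160,90,70,5),(450,350)),])
w=cv2.imread('pics/wrist0.png'); o=np.vstack([cv2.resize(w,(512,384)),]); cv2.imwrite('pics/w0v.png',o)
```

```text
top scene0 [ 0.5248 -0.0981  0.091 ]
top side0 [ 0.5232 -0.1018  0.091 ]
collar scene0 [ 0.5272 -0.0974  0.046 ]
collar side0 [ 0.5229 -0.1022  0.046 ]
tee collar scene0 [ 0.5133 -0.138   0.046 ]
tee collar side0 [ 0.5093 -0.1424  0.046 ]
ball collar scene0 [ 0.5    -0.1781  0.046 ]
ball collar side0 [ 0.4959 -0.1826  0.046 ]
rackL scene0 [ 0.5141 -0.2099  0.042 ]
rackR scene0 [ 0.5072 -0.067   0.042 ]
rackF scene0 [ 0.5677 -0.0723  0.042 ]
rk side0 [ 0.5054 -0.0698  0.042 ]
rk side0 [ 0.4637 -0.1958  0.042 ]
rk side0 [ 0.5139 -0.2135  0.042 ]
jt scene0 [0.5326 0.0841 0.054 ]
jl scene0 [0.648  0.0748 0.054 ]
jr scene0 [0.5423 0.1981 0.054 ]
jf scene0 [0.6592 0.1919 0.054 ]
wt scene0 [0.5688 0.1134 0.0515]
wl scene0 [0.6139 0.1102 0.0515]
wr scene0 [0.5729 0.1598 0.0515]
wb scene0 [0.6193 0.1569 0.054 ]
st scene0 [0.542  0.0913 0.054 ]
sl scene0 [0.6375 0.0835 0.054 ]
sr scene0 [0.5497 0.187  0.054 ]
sb scene0 [0.6453 0.1789 0.054 ]
[[-0.001  0.312  0.95 ]
 [-0.001  0.95  -0.312]
 [-1.    -0.001 -0.   ]]
```

View pics/w0v.png

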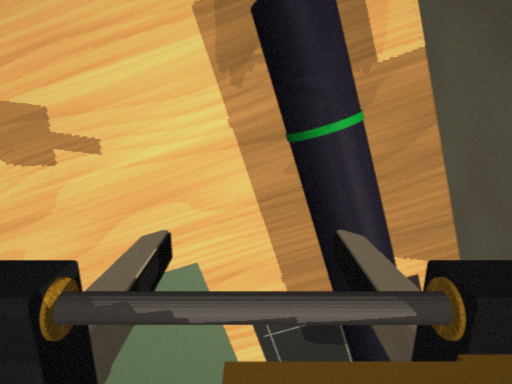

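```bash
cat >> h.py <<'E'
def go(p,yaw=None,s=None):
    """print normalised move to TCP p with jaw-axis yaw (deg)"""
    s=s or read_state(); R=cv2.Rodrigues(np.array(s['orientation'],float))[0]
    cur=np.degrees(np.arctan2(R[1,1],R[0,1])); d=R.T@(np.array(p)-s['tool_pos'])
    print('t',round(s['t'],2),'pos',s['tool_pos'].round(4),'yaw',cur.round(2),'open',round(s['opening'],4),'F',s['force'].round(1),'-> linear',(d/.6).round(4).tolist(),'roll',None if yaw is None else round(-(yaw-cur)/30,3))
E
python3 - <<'E'
from h import *
go([.5245,-.1,.19],-18.5)
S='scene0'
for p in [(179.5,191),(196,206),(243,200),(323,352)]: print(atz(S,p,0))
c,s=load('wrist0'); print(np.array(c['tool_from_camera']).round(3).tolist());
E
```

```text
t 0.15 pos [0.1867 0.5697 0.1927] yaw 71.85 open 0.093 F [0.3 0.8 0.8] -> linear [0.0057, -0.8852, 0.8827] roll 3.012
[ 0.6141 -0.148   0.    ]
[ 0.6256 -0.0848  0.    ]
[ 0.5493 -0.0219  0.    ]
[0.7361 0.3046 0.    ]
[[0.001, -0.268, 0.963, -0.192], [1.0, 0.001, -0.001, 0.0], [-0.001, 0.963, 0.268, -0.075], [0.0, 0.0, 0.0, 1.0]]
```

>>> apply_moves([
  {"jaw": 0, "linear": [0, -0.885, 0.883], "roll": 1},
  {"jaw": 0, "linear": [0, -0.885, 0.883], "roll": 1},
  {"jaw": 0, "linear": [0, -0.885, 0.883], "roll": 1},
  {"jaw": 0, "linear": [0, -0.885, 0.883], "roll": 1},
  {"jaw": 0, "linear": [0, -0.885, 0.883], "roll": 1},
  {"jaw": 0, "linear": [0, -0.885, 0.883], "roll": 1},
  {"jaw": 0, "linear": [0, -0.885, 0.883], "roll": 1},
  {"jaw": 0, "linear": [0, -0.885, 0.883], "roll": 1},
  {"jaw": 0, "linear": [0, -0.885, 0.883], "roll": 1},
  {"jaw": 0, "linear": [0, -0.885, 0.883], "roll": 1},
  {"jaw": 0, "linear": [0, -0.885, 0.883], "roll": 1},
  {"jaw": 0, "linear": [0, -0.885, 0.883], "roll": 1},
  {"jaw": 0, "linear": [0, -0.885, 0.883], "roll": 1},
], force=20)

```text
t: 1.78
tool_pos: [0.525, -0.1036, 0.1922]
orientation: [0.658, 1.47, -0.662]
force: [0.0, 0.7, 0.6]
opening: 0.0464
```

>>> apply_moves([
  {"jaw": 0, "linear": [0, 0, 0], "roll": 1},
  {"jaw": 0, "linear": [0, 0, 0], "roll": 1},
  {"jaw": 0, "linear": [0, 0, 0], "roll": 1},
])

```text
t: 2.15
tool_pos: [0.5246, -0.1025, 0.1919]
orientation: [1.061, 1.298, -1.065]
force: [0.3, -0.1, 0.3]
opening: 0.0463
```

Run:
```python
from h import *
go([.5245,-.1,.17],-18.5)
```

```text
t 2.15 pos [ 0.5246 -0.1025  0.1919] yaw 11.3 open 0.0463 F [ 0.3 -0.1  0.3] -> linear [0.0366, 0.0008, -0.0042] roll 0.993
```

>>> apply_moves([
  {"jaw": 0, "linear": [0.035, 0, -0.004], "roll": 0.99},
  {"jaw": 0, "linear": [0.035, 0, -0.004], "roll": 0.99},
  {"jaw": 0, "linear": [0.035, 0, -0.004], "roll": 0.99},
  {"jaw": 0, "linear": [0.035, 0, -0.004], "roll": 0.99},
])

```text
t: 2.65
tool_pos: [0.5237, -0.0992, 0.1708]
orientation: [1.438, 1.042, -1.444]
force: [0.2, 1.3, 0.4]
opening: 0.0463
```

Run:
```python
from h import *
c,s=snap('wrist','w1'); go([.5245,-.1,.17],-18.5,s)
print(proj('w1',[.5245,-.1,.091]),proj('w1',[.5245,-.1,.046]),proj('w1',s['tool_pos']))
cv2.imwrite('pics/w1v.png',cv2.resize(c['pixels'],(768,576),interpolation=cv2.INTER_CUBIC))
```

```text
t 2.65 pos [ 0.5237 -0.0992  0.1708] yaw -18.3 open 0.0463 F [0.2 1.3 0.4] -> linear [0.0014, 0.0017, 0.0008] roll 0.007
[253.8 196.4] [253.7 184.9] [252.4 228.3]
```

View pics/w1v.png

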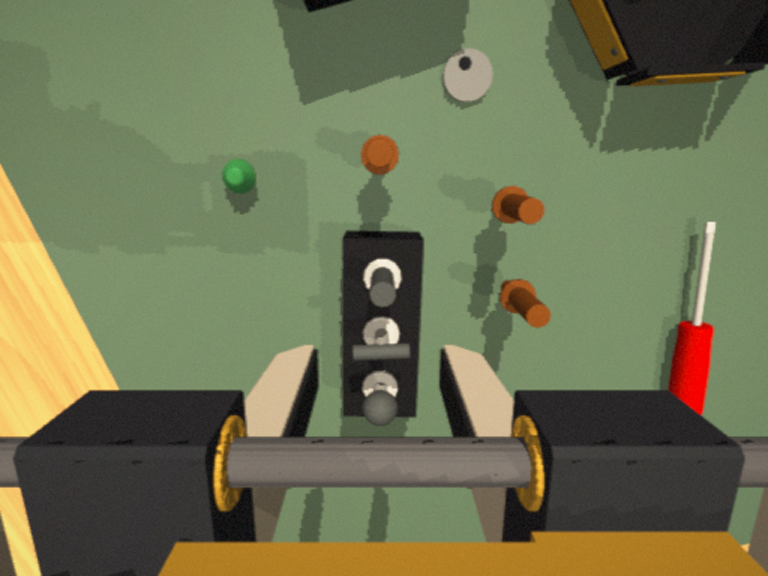

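Wrist view: the cylindrical pin's top is at (383,294) and its collar at (382,277), in 1.5x pixels. Both match the projection within about 1 px. The tee and ball pins are behind it in the row.

Run:
```python
from h import *
k=lambda x,y:((x+.5)/1.5-.5,(y+.5)/1.5-.5)
for n,p,z in [('top',(383,294),.091),('collar',(382,277),.046),('tee',(380.5,333),.046),('rTL',(344,237),.042),('rTR',(422,237),.042),('rBL',(343,416),.042),('rBR',(416,416),.042)]: print(n,atz('w1',k(*p),z))
p=(atz('w1',k(383,294),.091)[:2]+atz('w1',k(382,277),.046)[:2])/2
print(p); go([*p,.052],-18.5)
```

```text
top [ 0.5259 -0.0999  0.091 ]
collar [ 0.5254 -0.0999  0.046 ]
tee [ 0.5116 -0.1387  0.046 ]
rTL [ 0.5092 -0.0659  0.042 ]
rTR [ 0.56   -0.0826  0.042 ]
rBL [ 0.4627 -0.1953  0.042 ]
rBR [ 0.5158 -0.2127  0.042 ]
[ 0.52565 -0.0999 ]
t 2.7 pos [ 0.5238 -0.0994  0.1709] yaw -18.17 open 0.0465 F [-0.3  0.1  0.2] -> linear [0.1982, 0.0038, -0.0006] roll 0.011
```

>>> apply_moves([
  {"jaw": 0, "linear": [0.1, 0.004, 0], "roll": 0.011},
  {"jaw": 0, "linear": [0.15, 0.004, 0], "roll": 0.011},
  {"jaw": 0, "linear": [0.18, 0.004, 0], "roll": 0.011},
  {"jaw": 0, "linear": [0.198, 0.004, 0], "roll": 0.011},
  {"jaw": 0, "linear": [0.198, 0.004, 0], "roll": 0.011},
  {"jaw": 1, "linear": [0.198, 0.004, 0], "roll": 0.011},
  {"jaw": 1, "linear": [0.198, 0.004, 0], "roll": 0.011},
  {"jaw": 1, "linear": [0.198, 0.004, 0], "roll": 0.011},
  {"jaw": 1, "linear": [0.198, 0.004, 0], "roll": 0.011},
  {"jaw": 1, "linear": [0.198, 0.004, 0], "roll": 0.011},
  {"jaw": 1, "linear": [0.198, 0.004, 0], "roll": 0.011},
], force=40)

```text
t: 4.08
tool_pos: [0.5259, -0.1003, 0.0525]
orientation: [1.441, 1.04, -1.446]
force: [-1.6, 0.6, 3.7]
opening: 0.015
```

Run:
```python
from h import *
go([.5257,-.0999,.13],-18.5)
```

```text
t 4.08 pos [ 0.5259 -0.1003  0.0525] yaw -18.5 open 0.015 F [-1.6  0.6  3.7] -> linear [-0.1291, -0.0009, -0.0004] roll -0.0
```

>>> apply_moves([
  {"jaw": 1, "linear": [-0.03, 0, 0], "roll": 0},
  {"jaw": 1, "linear": [-0.09, 0, 0], "roll": 0},
  {"jaw": 1, "linear": [-0.14, 0, 0], "roll": 0},
  {"jaw": 1, "linear": [-0.16, 0, 0], "roll": 0},
  {"jaw": 1, "linear": [-0.16, 0, 0], "roll": 0},
])

```text
t: 4.7
tool_pos: [0.5267, -0.1004, 0.1493]
orientation: [1.441, 1.038, -1.444]
force: [0.5, 0.2, -1.1]
opening: 0.0145
```

Run:
```python
from h import *
go([.57,.05,.15],-18.5)
```

```text
t 4.7 pos [ 0.5267 -0.1004  0.1493] yaw -18.5 open 0.0145 F [ 0.5  0.2 -1.1] -> linear [-0.0015, -0.0111, -0.2606] roll 0.0
```

>>> apply_moves([
  {"jaw": 1, "linear": [0, -0.011, -0.06], "roll": 0},
  {"jaw": 1, "linear": [0, -0.011, -0.14], "roll": 0},
  {"jaw": 1, "linear": [0, -0.011, -0.22], "roll": 0},
  {"jaw": 1, "linear": [0, -0.011, -0.26], "roll": 0},
  {"jaw": 1, "linear": [0, -0.011, -0.26], "roll": 0},
  {"jaw": 1, "linear": [0, -0.011, -0.26], "roll": 0},
])

```text
t: 5.45
tool_pos: [0.569, 0.0491, 0.1477]
orientation: [1.44, 1.039, -1.446]
force: [-0.4, -0.3, -0.4]
opening: 0.0151
```

Run:
```python
from h import *
c,s=snap('wrist','w2'); go([.594,.136,.12],-18.5,s)
print(proj('w2',[.594,.136,.0515]),proj('w2',s['tool_pos']),proj('w2',s['tool_pos']-[0,0,.04]))
cv2.imwrite('pics/w2v.png',cv2.resize(c['pixels'],(768,576),interpolation=cv2.INTER_CUBIC))
```

```text
t 5.45 pos [0.569  0.0491 0.1477] yaw -18.5 open 0.0151 F [-0.4 -0.3 -0.4] -> linear [0.0458, -0.0063, -0.1507] roll 0.0
[248.3  91.1] [252.4 228.3] [252.5 209.5]
```

View pics/w2v.png

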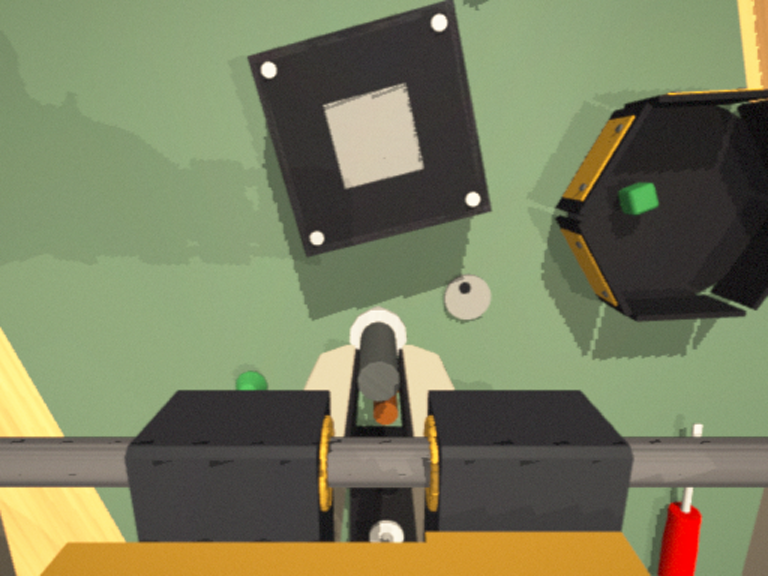

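Wrist view: pin is held upright (collar (378,332), top (378,376)). Jig window corners are (323,105), (407,83), (346,188), (424,167), and the studs (269,70), (439,23), (317,238), (473,199).

Run:
```python
from h import *
k=lambda x,y:((x+.5)/1.5-.5,(y+.5)/1.5-.5)
S=np.array([atz('w2',k(*p),.054) for p in [(269,70),(439,23),(317,238),(473,199)]]);print(S,S.mean(0))
W=np.array([atz('w2',k(*p),.0528) for p in [(323,105),(407,83),(346,188),(424,167)]]);print(W,W.mean(0))
c,s=load('w2'); t=s['tool_pos']
print('collar',atz('w2',k(378,332),t[2]-.008)-t,'top',atz('w2',k(378,376),t[2]+.039)-t)
ctr=(S.mean(0)+W.mean(0))[:2]/2;print(ctr)
go([*ctr,.12],-18.5)
```

```text
[[0.5505 0.1877 0.054 ]
 [0.6469 0.18   0.054 ]
 [0.543  0.0911 0.054 ]
 [0.6396 0.0836 0.054 ]] [0.595  0.1356 0.054 ]
[[0.5727 0.1612 0.0528]
 [0.6216 0.1571 0.0528]
 [0.5697 0.1136 0.0528]
 [0.6173 0.1104 0.0528]] [0.595325 0.135575 0.0528  ]
collar [ 0.000284    0.00201551 -0.00804305] top [0.000684   0.00251551 0.03895695]
[0.5951625 0.1355875]
t 5.5 pos [0.5692 0.0488 0.1481] yaw -18.53 open 0.0149 F [-0.4  0.3 -2. ] -> linear [0.0465, -0.0049, -0.151] roll -0.001
```

```bash
cat >> h.py <<'E'
YAW=np.radians(-18.5); YT=np.array([np.cos(YAW),np.sin(YAW),0]); ZT=np.array([np.sin(YAW),-np.cos(YAW),0]); CT=np.array([.595,.1346,0])
def P(r,th,z): return CT+r/1000*(np.cos(np.radians(th))*YT+np.sin(np.radians(th))*ZT)+[0,0,z]
def rows(pts,z,s=None):
    s=s or read_state(); R=cv2.Rodrigues(s['orientation'])[0]; d=s['tool_pos']-CT
    print('t',round(s['t'],2),'rel y,z mm',(1000*np.array([d@YT,d@ZT])).round(1),'zt',s['tool_pos'][2].round(4),'F',s['force'].round(1),'Ftool yz',np.round([s['force']@YT,s['force']@ZT],1),'yaw',np.degrees(np.arctan2(R[1,1],R[0,1])).round(1))
    for r,th in pts: print((R.T@(P(r,th,z)-s['tool_pos'])/.6).round(4).tolist())
def sector(r1,r2,a,w,n=3):
    t=np.linspace(a,a+w,n+1); return [(r1,x) for x in t]+[(r2,x) for x in t[::-1]]+[(r1 if r1<r2 else r2,a+w)]
E
python3 - <<'E'
from h import *
rows([(5,0)],.12);rows([(5,0)],.097)
E
```

```text
t 5.5 rel y,z mm [ 2.8 89.6] zt 0.1481 F [-0.4  0.3 -2. ] Ftool yz [-0.5 -0.1] yaw -18.5
[0.0464, 0.0037, -0.1494]
t 5.5 rel y,z mm [ 2.8 89.6] zt 0.1481 F [-0.4  0.3 -2. ] Ftool yz [-0.5 -0.1] yaw -18.5
[0.0848, 0.0038, -0.1495]
```

>>> apply_moves([
  {"jaw": 1, "linear": [0, 0.0037, -0.06], "roll": 0},
  {"jaw": 1, "linear": [0.02, 0.0037, -0.12], "roll": 0},
  {"jaw": 1, "linear": [0.046, 0.0037, -0.149], "roll": 0},
  {"jaw": 1, "linear": [0.07, 0.0037, -0.1495], "roll": 0},
  {"jaw": 1, "linear": [0.084, 0.0037, -0.1495], "roll": 0},
  {"jaw": 1, "linear": [0.085, 0.0037, -0.1495], "roll": 0},
  {"jaw": 1, "linear": [0.085, 0.0037, -0.1495], "roll": 0},
])

```text
t: 6.38
tool_pos: [0.5999, 0.1323, 0.0974]
orientation: [1.442, 1.038, -1.446]
force: [0.2, -0.2, -1.2]
opening: 0.0149
```

Run:
```python
from h import *
rows([(5,0)],.0885)
```

```text
t 6.38 rel y,z mm [5.4 0.6] zt 0.0974 F [ 0.2 -0.2 -1.2] Ftool yz [0.3 0.1] yaw -18.6
[0.0148, -0.0007, -0.001]
```

Descend gently to about 3.5 mm of plate sink and check the force.

>>> apply_moves([
  {"jaw": 1, "linear": [0.005, -0.0007, -0.001], "roll": 0},
  {"jaw": 1, "linear": [0.009, -0.0007, -0.001], "roll": 0},
  {"jaw": 1, "linear": [0.012, -0.0007, -0.001], "roll": 0},
  {"jaw": 1, "linear": [0.0148, -0.0007, -0.001], "roll": 0},
  {"jaw": 1, "linear": [0.0148, -0.0007, -0.001], "roll": 0},
])

```text
t: 7.0
tool_pos: [0.6002, 0.1331, 0.089]
orientation: [1.442, 1.037, -1.445]
force: [0.6, 0.6, 3.8]
opening: 0.0148
```

Run:
```python
from h import *
rows(sector(5,6.5,0,45),.0885)
```

```text
t 7.0 rel y,z mm [ 5.4 -0.2] zt 0.089 F [0.6 0.6 3.8] Ftool yz [ 0.3 -0.8] yaw -18.6
[0.0009, -0.0006, 0.0003]
[0.0009, -0.0009, 0.0025]
[0.0009, -0.0018, 0.0045]
[0.0009, -0.0031, 0.0062]
[0.0009, -0.0013, 0.008]
[0.0009, 0.0004, 0.0057]
[0.0009, 0.0015, 0.0031]
[0.0009, 0.0019, 0.0003]
[0.0009, -0.0031, 0.0062]
```

>>> apply_moves([
  {"jaw": 1, "linear": [0.001, -0.001, 0.0025], "roll": 0},
  {"jaw": 1, "linear": [0.001, -0.002, 0.0045], "roll": 0},
  {"jaw": 1, "linear": [0.001, -0.003, 0.006], "roll": 0},
  {"jaw": 1, "linear": [0.001, -0.0013, 0.008], "roll": 0},
  {"jaw": 1, "linear": [0.001, 0.0004, 0.0057], "roll": 0},
  {"jaw": 1, "linear": [0.001, 0.0015, 0.003], "roll": 0},
  {"jaw": 1, "linear": [0.001, 0.002, 0.0003], "roll": 0},
  {"jaw": 1, "linear": [0.001, 0, 0.003], "roll": 0},
  {"jaw": 1, "linear": [0.001, -0.003, 0.006], "roll": 0},
  {"jaw": 1, "linear": [0.001, -0.003, 0.006], "roll": 0},
])

```text
t: 8.25
tool_pos: [0.5979, 0.1301, 0.0889]
orientation: [1.443, 1.036, -1.444]
force: [1.7, 1.0, 3.3]
opening: 0.0147
```

Run:
```python
from h import *
rows(sector(5,6.5,45,45),.0885)
```

```text
t 8.25 rel y,z mm [4.1 3.3] zt 0.0889 F [1.7 1.  3.3] Ftool yz [ 1.3 -1.5] yaw -18.6
[0.0007, -0.001, 0.0004]
[0.0007, -0.0027, 0.0017]
[0.0007, -0.0047, 0.0025]
[0.0007, -0.0069, 0.0028]
[0.0007, -0.0069, 0.0053]
[0.0007, -0.0041, 0.0049]
[0.0007, -0.0015, 0.0038]
[0.0007, 0.0008, 0.0021]
[0.0007, -0.0069, 0.0028]
```

>>> apply_moves([
  {"jaw": 1, "linear": [0.001, -0.001, 0.0004], "roll": 0},
  {"jaw": 1, "linear": [0.001, -0.0027, 0.0017], "roll": 0},
  {"jaw": 1, "linear": [0.001, -0.0047, 0.0025], "roll": 0},
  {"jaw": 1, "linear": [0.001, -0.007, 0.0028], "roll": 0},
  {"jaw": 1, "linear": [0.001, -0.007, 0.0053], "roll": 0},
  {"jaw": 1, "linear": [0.001, -0.004, 0.005], "roll": 0},
  {"jaw": 1, "linear": [0.001, -0.0015, 0.0038], "roll": 0},
  {"jaw": 1, "linear": [0.001, 0.001, 0.002], "roll": 0},
  {"jaw": 1, "linear": [0.001, -0.003, 0.0025], "roll": 0},
  {"jaw": 1, "linear": [0.001, -0.007, 0.0028], "roll": 0},
  {"jaw": 1, "linear": [0.001, -0.007, 0.0028], "roll": 0},
])

```text
t: 9.62
tool_pos: [0.5935, 0.1298, 0.0884]
orientation: [1.443, 1.036, -1.444]
force: [2.1, 0.8, 3.5]
opening: 0.0151
```

Run:
```python
from h import *
rows(sector(5,6.5,90,45),.0885)
```

```text
t 9.62 rel y,z mm [0.1 5. ] zt 0.0884 F [2.1 0.8 3.5] Ftool yz [ 1.8 -1.4] yaw -18.6
[-0.0002, -0.0002, -0.0]
[-0.0002, -0.0024, -0.0003]
[-0.0003, -0.0044, -0.0012]
[-0.0003, -0.0061, -0.0025]
[-0.0003, -0.0079, -0.0007]
[-0.0002, -0.0056, 0.001]
[-0.0002, -0.003, 0.0021]
[-0.0002, -0.0002, 0.0025]
[-0.0003, -0.0061, -0.0025]
```

>>> apply_moves([
  {"jaw": 1, "linear": [0, -0.0024, -0.0003], "roll": 0},
  {"jaw": 1, "linear": [0, -0.0044, -0.0012], "roll": 0},
  {"jaw": 1, "linear": [0, -0.006, -0.0025], "roll": 0},
  {"jaw": 1, "linear": [0, -0.008, -0.0007], "roll": 0},
  {"jaw": 1, "linear": [0, -0.0056, 0.001], "roll": 0},
  {"jaw": 1, "linear": [0, -0.003, 0.002], "roll": 0},
  {"jaw": 1, "linear": [0, -0.0002, 0.0025], "roll": 0},
  {"jaw": 1, "linear": [0, -0.003, 0], "roll": 0},
  {"jaw": 1, "linear": [0, -0.006, -0.0025], "roll": 0},
  {"jaw": 1, "linear": [0, -0.006, -0.0025], "roll": 0},
])

```text
t: 10.88
tool_pos: [0.5904, 0.1322, 0.0882]
orientation: [1.443, 1.036, -1.444]
force: [1.3, -0.0, 4.8]
opening: 0.0148
```

Run:
```python
from h import *
rows(sector(5,6.5,135,45),.0885)
```

```text
t 10.88 rel y,z mm [-3.6  3.7] zt 0.0882 F [ 1.3 -0.   4.8] Ftool yz [ 1.2 -0.4] yaw -18.6
[-0.0005, 0.0001, -0.0003]
[-0.0006, -0.0012, -0.002]
[-0.0006, -0.0021, -0.004]
[-0.0006, -0.0023, -0.0061]
[-0.0006, -0.0048, -0.0061]
[-0.0006, -0.0045, -0.0033]
[-0.0006, -0.0034, -0.0007]
[-0.0005, -0.0017, 0.0015]
[-0.0006, -0.0023, -0.0061]
```

>>> apply_moves([
  {"jaw": 1, "linear": [0, -0.0012, -0.002], "roll": 0},
  {"jaw": 1, "linear": [0, -0.002, -0.004], "roll": 0},
  {"jaw": 1, "linear": [0, -0.0023, -0.006], "roll": 0},
  {"jaw": 1, "linear": [0, -0.005, -0.006], "roll": 0},
  {"jaw": 1, "linear": [0, -0.0045, -0.0033], "roll": 0},
  {"jaw": 1, "linear": [0, -0.0034, -0.0007], "roll": 0},
  {"jaw": 1, "linear": [0, -0.0017, 0.0015], "roll": 0},
  {"jaw": 1, "linear": [0, -0.002, -0.002], "roll": 0},
  {"jaw": 1, "linear": [0, -0.0023, -0.006], "roll": 0},
  {"jaw": 1, "linear": [0, -0.0023, -0.006], "roll": 0},
])

```text
t: 12.12
tool_pos: [0.59, 0.1361, 0.088]
orientation: [1.442, 1.036, -1.445]
force: [0.0, -1.7, 4.8]
opening: 0.0149
```

Run:
```python
from h import *
rows(sector(5,6.5,180,45),.0885)
```

```text
t 12.12 rel y,z mm [-5.2  0.1] zt 0.088 F [ 0.  -1.7  4.8] Ftool yz [0.6 1.6] yaw -18.6
[-0.0009, 0.0003, -0.0002]
[-0.0009, 0.0006, -0.0024]
[-0.0009, 0.0014, -0.0044]
[-0.0009, 0.0028, -0.0061]
[-0.0009, 0.001, -0.0079]
[-0.0009, -0.0007, -0.0056]
[-0.0009, -0.0018, -0.003]
[-0.0009, -0.0022, -0.0002]
[-0.0009, 0.0028, -0.0061]
```

>>> apply_moves([
  {"jaw": 1, "linear": [-0.0005, 0.0006, -0.0024], "roll": 0},
  {"jaw": 1, "linear": [-0.0005, 0.0014, -0.0044], "roll": 0},
  {"jaw": 1, "linear": [-0.0005, 0.0028, -0.006], "roll": 0},
  {"jaw": 1, "linear": [-0.0005, 0.001, -0.008], "roll": 0},
  {"jaw": 1, "linear": [-0.0005, -0.0007, -0.0056], "roll": 0},
  {"jaw": 1, "linear": [-0.0005, -0.0018, -0.003], "roll": 0},
  {"jaw": 1, "linear": [-0.0005, -0.0022, -0.0002], "roll": 0},
  {"jaw": 1, "linear": [-0.0005, 0, -0.003], "roll": 0},
  {"jaw": 1, "linear": [-0.0005, 0.0028, -0.006], "roll": 0},
  {"jaw": 1, "linear": [-0.0005, 0.0028, -0.006], "roll": 0},
])

```text
t: 13.38
tool_pos: [0.5922, 0.1391, 0.0879]
orientation: [1.441, 1.037, -1.446]
force: [-2.5, -1.1, 6.0]
opening: 0.0148
```

Run:
```python
from h import *
rows(sector(5,6.5,225,45),.0885)
```

```text
t 13.38 rel y,z mm [-4.1 -3.4] zt 0.0879 F [-2.5 -1.1  6. ] Ftool yz [-2.   1.9] yaw -18.6
[-0.0011, 0.0009, -0.0003]
[-0.0011, 0.0026, -0.0016]
[-0.0011, 0.0046, -0.0024]
[-0.0011, 0.0068, -0.0027]
[-0.0011, 0.0068, -0.0052]
[-0.0011, 0.004, -0.0048]
[-0.0011, 0.0014, -0.0037]
[-0.0011, -0.0009, -0.002]
[-0.0011, 0.0068, -0.0027]
```

>>> apply_moves([
  {"jaw": 1, "linear": [-0.001, 0.0026, -0.0016], "roll": 0},
  {"jaw": 1, "linear": [-0.001, 0.0046, -0.0024], "roll": 0},
  {"jaw": 1, "linear": [-0.001, 0.007, -0.0027], "roll": 0},
  {"jaw": 1, "linear": [-0.001, 0.007, -0.0052], "roll": 0},
  {"jaw": 1, "linear": [-0.001, 0.004, -0.005], "roll": 0},
  {"jaw": 1, "linear": [-0.001, 0.0014, -0.0037], "roll": 0},
  {"jaw": 1, "linear": [-0.001, -0.001, -0.002], "roll": 0},
  {"jaw": 1, "linear": [-0.001, 0.003, -0.0025], "roll": 0},
  {"jaw": 1, "linear": [-0.001, 0.007, -0.0027], "roll": 0},
  {"jaw": 1, "linear": [-0.001, 0.007, -0.0027], "roll": 0},
])

```text
t: 14.62
tool_pos: [0.5961, 0.1395, 0.088]
orientation: [1.44, 1.038, -1.447]
force: [-3.0, 0.5, 4.5]
opening: 0.0149
```

Run:
```python
from h import *
rows(sector(5,6.5,270,45),.0885)
```

```text
t 14.62 rel y,z mm [-0.5 -5. ] zt 0.088 F [-3.   0.5  4.5] Ftool yz [-3.   0.5] yaw -18.6
[-0.0008, 0.0009, 0.0]
[-0.0008, 0.0031, 0.0003]
[-0.0008, 0.0051, 0.0011]
[-0.0008, 0.0068, 0.0024]
[-0.0008, 0.0086, 0.0007]
[-0.0008, 0.0063, -0.001]
[-0.0008, 0.0037, -0.0021]
[-0.0008, 0.0009, -0.0025]
[-0.0008, 0.0068, 0.0024]
```

>>> apply_moves([
  {"jaw": 1, "linear": [-0.0006, 0.003, 0.0003], "roll": 0},
  {"jaw": 1, "linear": [-0.0006, 0.005, 0.001], "roll": 0},
  {"jaw": 1, "linear": [-0.0006, 0.007, 0.0024], "roll": 0},
  {"jaw": 1, "linear": [-0.0006, 0.0086, 0.0007], "roll": 0},
  {"jaw": 1, "linear": [-0.0006, 0.0063, -0.001], "roll": 0},
  {"jaw": 1, "linear": [-0.0006, 0.0037, -0.002], "roll": 0},
  {"jaw": 1, "linear": [-0.0006, 0.001, -0.0025], "roll": 0},
  {"jaw": 1, "linear": [-0.0006, 0.004, 0], "roll": 0},
  {"jaw": 1, "linear": [-0.0006, 0.007, 0.0024], "roll": 0},
  {"jaw": 1, "linear": [-0.0006, 0.007, 0.0024], "roll": 0},
])

```text
t: 15.88
tool_pos: [0.5992, 0.137, 0.0881]
orientation: [1.44, 1.039, -1.448]
force: [-1.5, 1.2, 4.0]
opening: 0.0151
```

Run:
```python
from h import *
rows(sector(5,6.5,315,45)[:-1]+[(8,0)],.0885)
```

```text
t 15.88 rel y,z mm [ 3.3 -3.6] zt 0.0881 F [-1.5  1.2  4. ] Ftool yz [-1.8 -0.7] yaw -18.6
[-0.0006, 0.0005, 0.0002]
[-0.0006, 0.0018, 0.0019]
[-0.0006, 0.0026, 0.0039]
[-0.0006, 0.0029, 0.006]
[-0.0006, 0.0054, 0.006]
[-0.0006, 0.005, 0.0032]
[-0.0006, 0.0039, 0.0006]
[-0.0006, 0.0022, -0.0016]
[-0.0006, 0.0079, 0.006]
```

>>> apply_moves([
  {"jaw": 1, "linear": [-0.0003, 0.0018, 0.0019], "roll": 0},
  {"jaw": 1, "linear": [-0.0003, 0.0026, 0.0039], "roll": 0},
  {"jaw": 1, "linear": [-0.0003, 0.003, 0.006], "roll": 0},
  {"jaw": 1, "linear": [-0.0003, 0.0054, 0.006], "roll": 0},
  {"jaw": 1, "linear": [-0.0003, 0.005, 0.0032], "roll": 0},
  {"jaw": 1, "linear": [-0.0003, 0.004, 0.0006], "roll": 0},
  {"jaw": 1, "linear": [-0.0003, 0.0022, -0.0016], "roll": 0},
  {"jaw": 1, "linear": [-0.0003, 0.0055, -0.0005], "roll": 0},
  {"jaw": 1, "linear": [-0.0003, 0.0072, 0.0025], "roll": 0},
  {"jaw": 1, "linear": [-0.0003, 0.008, 0.006], "roll": 0},
  {"jaw": 1, "linear": [-0.0003, 0.008, 0.006], "roll": 0},
])

```text
t: 17.25
tool_pos: [0.6025, 0.1321, 0.0883]
orientation: [1.44, 1.04, -1.448]
force: [-2.5, 3.0, 4.5]
opening: 0.0148
```

Run:
```python
from h import *
rows(sector(8,9.4,0,36),.0885)
```

```text
t 17.25 rel y,z mm [ 7.9 -0.1] zt 0.0883 F [-2.5  3.   4.5] Ftool yz [-3.3 -2.1] yaw -18.6
[-0.0004, 0.0001, 0.0001]
[-0.0004, -0.0002, 0.0029]
[-0.0004, -0.0011, 0.0055]
[-0.0004, -0.0024, 0.0079]
[-0.0004, -0.0006, 0.0093]
[-0.0004, 0.0011, 0.0065]
[-0.0004, 0.0021, 0.0033]
[-0.0004, 0.0024, 0.0001]
[-0.0004, -0.0024, 0.0079]
```

>>> apply_moves([
  {"jaw": 1, "linear": [-0.0002, -0.0002, 0.003], "roll": 0},
  {"jaw": 1, "linear": [-0.0002, -0.001, 0.0055], "roll": 0},
  {"jaw": 1, "linear": [-0.0002, -0.0024, 0.008], "roll": 0},
  {"jaw": 1, "linear": [-0.0002, -0.0006, 0.0093], "roll": 0},
  {"jaw": 1, "linear": [-0.0002, 0.001, 0.0065], "roll": 0},
  {"jaw": 1, "linear": [-0.0002, 0.002, 0.0033], "roll": 0},
  {"jaw": 1, "linear": [-0.0002, 0.0024, 0.0001], "roll": 0},
  {"jaw": 1, "linear": [-0.0002, 0, 0.004], "roll": 0},
  {"jaw": 1, "linear": [-0.0002, -0.0024, 0.008], "roll": 0},
  {"jaw": 1, "linear": [-0.0002, -0.0024, 0.008], "roll": 0},
])

```text
t: 18.5
tool_pos: [0.6003, 0.1279, 0.0889]
orientation: [1.441, 1.039, -1.447]
force: [1.7, 0.7, 3.2]
opening: 0.0145
```

Run:
```python
from h import *
rows(sector(8,9.4,36,36),.0885)
```

```text
t 18.5 rel y,z mm [7.1 4.7] zt 0.0889 F [1.7 0.7 3.2] Ftool yz [ 1.3 -1.2] yaw -18.6
[0.0006, -0.0011, 0.0001]
[0.0006, -0.0029, 0.0021]
[0.0006, -0.0052, 0.0038]
[0.0006, -0.0077, 0.0049]
[0.0006, -0.007, 0.0071]
[0.0006, -0.004, 0.0058]
[0.0006, -0.0014, 0.0039]
[0.0006, 0.0008, 0.0014]
[0.0006, -0.0077, 0.0049]
```

>>> apply_moves([
  {"jaw": 1, "linear": [0.001, -0.001, 0], "roll": 0},
  {"jaw": 1, "linear": [0.001, -0.003, 0.002], "roll": 0},
  {"jaw": 1, "linear": [0.001, -0.0052, 0.0038], "roll": 0},
  {"jaw": 1, "linear": [0.001, -0.0077, 0.005], "roll": 0},
  {"jaw": 1, "linear": [0.001, -0.007, 0.007], "roll": 0},
  {"jaw": 1, "linear": [0.001, -0.004, 0.0058], "roll": 0},
  {"jaw": 1, "linear": [0.001, -0.0014, 0.004], "roll": 0},
  {"jaw": 1, "linear": [0.001, 0.001, 0.0014], "roll": 0},
  {"jaw": 1, "linear": [0.001, -0.0035, 0.003], "roll": 0},
  {"jaw": 1, "linear": [0.001, -0.0077, 0.005], "roll": 0},
  {"jaw": 1, "linear": [0.001, -0.0077, 0.005], "roll": 0},
])

```text
t: 19.88
tool_pos: [0.5956, 0.1264, 0.0888]
orientation: [1.443, 1.037, -1.445]
force: [2.6, 0.3, 3.8]
opening: 0.0148
```

Run:
```python
from h import *
rows(sector(8,9.4,72,36),.0885)
```

```text
t 19.88 rel y,z mm [3.2 7.6] zt 0.0888 F [2.6 0.3 3.8] Ftool yz [ 2.3 -1.1] yaw -18.6
[0.0005, -0.0012, 0.0]
[0.0005, -0.0039, 0.0006]
[0.0005, -0.0067, 0.0006]
[0.0005, -0.0094, 0.0]
[0.0005, -0.0101, 0.0022]
[0.0005, -0.0069, 0.0029]
[0.0005, -0.0036, 0.0029]
[0.0005, -0.0004, 0.0022]
[0.0005, -0.0094, 0.0]
```

>>> apply_moves([
  {"jaw": 1, "linear": [0.001, -0.0012, 0], "roll": 0},
  {"jaw": 1, "linear": [0.001, -0.004, 0.0006], "roll": 0},
  {"jaw": 1, "linear": [0.001, -0.0067, 0.0006], "roll": 0},
  {"jaw": 1, "linear": [0.001, -0.0094, 0], "roll": 0},
  {"jaw": 1, "linear": [0.001, -0.01, 0.0022], "roll": 0},
  {"jaw": 1, "linear": [0.001, -0.007, 0.003], "roll": 0},
  {"jaw": 1, "linear": [0.001, -0.0036, 0.003], "roll": 0},
  {"jaw": 1, "linear": [0.001, -0.0004, 0.0022], "roll": 0},
  {"jaw": 1, "linear": [0.001, -0.005, 0.001], "roll": 0},
  {"jaw": 1, "linear": [0.001, -0.0094, 0], "roll": 0},
  {"jaw": 1, "linear": [0.001, -0.0094, 0], "roll": 0},
])

```text
t: 21.25
tool_pos: [0.5904, 0.128, 0.0883]
orientation: [1.442, 1.037, -1.445]
force: [1.9, 0.7, 5.4]
opening: 0.015
```

Run:
```python
from h import *
rows(sector(8,9.4,108,36),.0885)
```

```text
t 21.25 rel y,z mm [-2.3  7.7] zt 0.0883 F [1.9 0.7 5.4] Ftool yz [ 1.5 -1.3] yaw -18.6
[-0.0004, -0.0003, -0.0002]
[-0.0004, -0.0029, -0.0013]
[-0.0004, -0.0051, -0.003]
[-0.0004, -0.007, -0.005]
[-0.0004, -0.0089, -0.0036]
[-0.0004, -0.0067, -0.0012]
[-0.0004, -0.004, 0.0007]
[-0.0004, -0.001, 0.002]
[-0.0004, -0.007, -0.005]
```

>>> apply_moves([
  {"jaw": 1, "linear": [0, -0.003, -0.0013], "roll": 0},
  {"jaw": 1, "linear": [0, -0.005, -0.003], "roll": 0},
  {"jaw": 1, "linear": [0, -0.007, -0.005], "roll": 0},
  {"jaw": 1, "linear": [0, -0.009, -0.0036], "roll": 0},
  {"jaw": 1, "linear": [0, -0.0067, -0.0012], "roll": 0},
  {"jaw": 1, "linear": [0, -0.004, 0.0007], "roll": 0},
  {"jaw": 1, "linear": [0, -0.001, 0.002], "roll": 0},
  {"jaw": 1, "linear": [0, -0.004, -0.002], "roll": 0},
  {"jaw": 1, "linear": [0, -0.007, -0.005], "roll": 0},
  {"jaw": 1, "linear": [0, -0.007, -0.005], "roll": 0},
])

```text
t: 22.5
tool_pos: [0.587, 0.1321, 0.088]
orientation: [1.442, 1.038, -1.446]
force: [1.3, -1.1, 5.3]
opening: 0.0152
```

Run:
```python
from h import *
rows(sector(8,9.4,144,36),.0885)
```

```text
t 22.5 rel y,z mm [-6.8  4.9] zt 0.088 F [ 1.3 -1.1  5.3] Ftool yz [1.6 0.7] yaw -18.6
[-0.0008, 0.0005, -0.0003]
[-0.0008, -0.0009, -0.0027]
[-0.0009, -0.0017, -0.0054]
[-0.0009, -0.002, -0.0082]
[-0.0009, -0.0044, -0.0082]
[-0.0008, -0.004, -0.0049]
[-0.0008, -0.003, -0.0018]
[-0.0008, -0.0014, 0.0011]
[-0.0009, -0.002, -0.0082]
```

>>> apply_moves([
  {"jaw": 1, "linear": [-0.0005, -0.001, -0.0027], "roll": 0},
  {"jaw": 1, "linear": [-0.0005, -0.0017, -0.0054], "roll": 0},
  {"jaw": 1, "linear": [-0.0005, -0.002, -0.0082], "roll": 0},
  {"jaw": 1, "linear": [-0.0005, -0.0044, -0.0082], "roll": 0},
  {"jaw": 1, "linear": [-0.0005, -0.004, -0.005], "roll": 0},
  {"jaw": 1, "linear": [-0.0005, -0.003, -0.0018], "roll": 0},
  {"jaw": 1, "linear": [-0.0005, -0.0014, 0.001], "roll": 0},
  {"jaw": 1, "linear": [-0.0005, -0.0018, -0.0035], "roll": 0},
  {"jaw": 1, "linear": [-0.0005, -0.002, -0.0082], "roll": 0},
  {"jaw": 1, "linear": [-0.0005, -0.002, -0.0082], "roll": 0},
])

```text
t: 23.75
tool_pos: [0.5872, 0.1371, 0.0881]
orientation: [1.441, 1.038, -1.447]
force: [-1.2, -1.6, 5.0]
opening: 0.0146
```

Run:
```python
from h import *
rows(sector(8,9.4,180,36),.0885)
```

```text
t 23.75 rel y,z mm [-8.2  0.1] zt 0.0881 F [-1.2 -1.6  5. ] Ftool yz [-0.6  1.9] yaw -18.6
[-0.0007, 0.0003, -0.0001]
[-0.0007, 0.0006, -0.0029]
[-0.0007, 0.0015, -0.0056]
[-0.0007, 0.0028, -0.008]
[-0.0007, 0.001, -0.0094]
[-0.0007, -0.0007, -0.0065]
[-0.0007, -0.0017, -0.0034]
[-0.0007, -0.002, -0.0001]
[-0.0007, 0.0028, -0.008]
```

>>> apply_moves([
  {"jaw": 1, "linear": [-0.0004, 0.0006, -0.003], "roll": 0},
  {"jaw": 1, "linear": [-0.0004, 0.0015, -0.0056], "roll": 0},
  {"jaw": 1, "linear": [-0.0004, 0.0028, -0.008], "roll": 0},
  {"jaw": 1, "linear": [-0.0004, 0.001, -0.0094], "roll": 0},
  {"jaw": 1, "linear": [-0.0004, -0.0007, -0.0065], "roll": 0},
  {"jaw": 1, "linear": [-0.0004, -0.0017, -0.0034], "roll": 0},
  {"jaw": 1, "linear": [-0.0004, -0.002, 0], "roll": 0},
  {"jaw": 1, "linear": [-0.0004, 0.0005, -0.004], "roll": 0},
  {"jaw": 1, "linear": [-0.0004, 0.0028, -0.008], "roll": 0},
  {"jaw": 1, "linear": [-0.0004, 0.0028, -0.008], "roll": 0},
])

```text
t: 25.0
tool_pos: [0.5898, 0.1412, 0.0879]
orientation: [1.44, 1.038, -1.448]
force: [-2.9, -1.6, 4.6]
opening: 0.0146
```

Run:
```python
from h import *
rows(sector(8,9.4,216,36),.0885)
```

```text
t 25.0 rel y,z mm [-7.  -4.6] zt 0.0879 F [-2.9 -1.6  4.6] Ftool yz [-2.3  2.5] yaw -18.6
[-0.001, 0.0009, -0.0001]
[-0.001, 0.0027, -0.0022]
[-0.001, 0.005, -0.0038]
[-0.001, 0.0075, -0.005]
[-0.001, 0.0068, -0.0072]
[-0.001, 0.0038, -0.0059]
[-0.001, 0.0012, -0.0039]
[-0.001, -0.001, -0.0015]
[-0.001, 0.0075, -0.005]
```

>>> apply_moves([
  {"jaw": 1, "linear": [-0.0008, 0.001, 0], "roll": 0},
  {"jaw": 1, "linear": [-0.0008, 0.0027, -0.0022], "roll": 0},
  {"jaw": 1, "linear": [-0.0008, 0.005, -0.0038], "roll": 0},
  {"jaw": 1, "linear": [-0.0008, 0.0075, -0.005], "roll": 0},
  {"jaw": 1, "linear": [-0.0008, 0.0068, -0.0072], "roll": 0},
  {"jaw": 1, "linear": [-0.0008, 0.0038, -0.006], "roll": 0},
  {"jaw": 1, "linear": [-0.0008, 0.0012, -0.004], "roll": 0},
  {"jaw": 1, "linear": [-0.0008, -0.001, -0.0015], "roll": 0},
  {"jaw": 1, "linear": [-0.0008, 0.003, -0.0035], "roll": 0},
  {"jaw": 1, "linear": [-0.0008, 0.0075, -0.005], "roll": 0},
  {"jaw": 1, "linear": [-0.0008, 0.0075, -0.005], "roll": 0},
])

```text
t: 26.38
tool_pos: [0.5944, 0.1429, 0.0878]
orientation: [1.438, 1.04, -1.449]
force: [-3.2, -1.3, 4.6]
opening: 0.0148
```

Run:
```python
from h import *
rows(sector(8,9.4,252,36),.0885)
```

```text
t 26.38 rel y,z mm [-3.2 -7.6] zt 0.0878 F [-3.2 -1.3  4.6] Ftool yz [-2.7  2.2] yaw -18.5
[-0.0011, 0.0012, 0.0001]
[-0.0011, 0.004, -0.0005]
[-0.0011, 0.0067, -0.0005]
[-0.0011, 0.0095, 0.0001]
[-0.0011, 0.0102, -0.0022]
[-0.0011, 0.007, -0.0028]
[-0.0011, 0.0037, -0.0028]
[-0.0011, 0.0005, -0.0022]
[-0.0011, 0.0095, 0.0001]
```

>>> apply_moves([
  {"jaw": 1, "linear": [-0.0008, 0.0012, 0], "roll": 0},
  {"jaw": 1, "linear": [-0.0008, 0.004, -0.0005], "roll": 0},
  {"jaw": 1, "linear": [-0.0008, 0.0067, -0.0005], "roll": 0},
  {"jaw": 1, "linear": [-0.0008, 0.0095, 0], "roll": 0},
  {"jaw": 1, "linear": [-0.0008, 0.01, -0.0022], "roll": 0},
  {"jaw": 1, "linear": [-0.0008, 0.007, -0.0028], "roll": 0},
  {"jaw": 1, "linear": [-0.0008, 0.0037, -0.0028], "roll": 0},
  {"jaw": 1, "linear": [-0.0008, 0.0005, -0.0022], "roll": 0},
  {"jaw": 1, "linear": [-0.0008, 0.005, -0.001], "roll": 0},
  {"jaw": 1, "linear": [-0.0008, 0.0095, 0], "roll": 0},
  {"jaw": 1, "linear": [-0.0008, 0.0095, 0], "roll": 0},
])

```text
t: 27.75
tool_pos: [0.5992, 0.1413, 0.0879]
orientation: [1.438, 1.041, -1.45]
force: [-2.9, 1.2, 6.4]
opening: 0.0146
```

Run:
```python
from h import *
rows(sector(8,9.4,288,36),.0885)
```

```text
t 27.75 rel y,z mm [ 1.9 -7.6] zt 0.0879 F [-2.9  1.2  6.4] Ftool yz [-3.1 -0.3] yaw -18.5
[-0.0011, 0.001, 0.0001]
[-0.0011, 0.0036, 0.0012]
[-0.0011, 0.0058, 0.0028]
[-0.0011, 0.0077, 0.0049]
[-0.0011, 0.0096, 0.0035]
[-0.0011, 0.0074, 0.0011]
[-0.0011, 0.0047, -0.0008]
[-0.0011, 0.0017, -0.0022]
[-0.0011, 0.0077, 0.0049]
```

>>> apply_moves([
  {"jaw": 1, "linear": [-0.0008, 0.0036, 0.0012], "roll": 0},
  {"jaw": 1, "linear": [-0.0008, 0.0058, 0.0028], "roll": 0},
  {"jaw": 1, "linear": [-0.0008, 0.0077, 0.005], "roll": 0},
  {"jaw": 1, "linear": [-0.0008, 0.0096, 0.0035], "roll": 0},
  {"jaw": 1, "linear": [-0.0008, 0.0074, 0.001], "roll": 0},
  {"jaw": 1, "linear": [-0.0008, 0.0047, -0.0008], "roll": 0},
  {"jaw": 1, "linear": [-0.0008, 0.0017, -0.0022], "roll": 0},
  {"jaw": 1, "linear": [-0.0008, 0.0047, 0.0015], "roll": 0},
  {"jaw": 1, "linear": [-0.0008, 0.0077, 0.005], "roll": 0},
  {"jaw": 1, "linear": [-0.0008, 0.0077, 0.005], "roll": 0},
])

```text
t: 29.0
tool_pos: [0.6023, 0.1371, 0.0881]
orientation: [1.438, 1.042, -1.451]
force: [-1.6, 1.5, 4.9]
opening: 0.015
```

Run:
```python
from h import *
rows(sector(8,9.4,324,36),.0885)
```

```text
t 29.0 rel y,z mm [ 6.1 -4.7] zt 0.0881 F [-1.6  1.5  4.9] Ftool yz [-2.  -0.9] yaw -18.6
[-0.0006, 0.0006, -0.0]
[-0.0006, 0.002, 0.0024]
[-0.0006, 0.0029, 0.005]
[-0.0006, 0.0032, 0.0078]
[-0.0006, 0.0055, 0.0078]
[-0.0006, 0.0052, 0.0046]
[-0.0006, 0.0041, 0.0014]
[-0.0006, 0.0025, -0.0014]
[-0.0006, 0.0032, 0.0078]
```

>>> apply_moves([
  {"jaw": 1, "linear": [-0.0005, 0.002, 0.0024], "roll": 0},
  {"jaw": 1, "linear": [-0.0005, 0.003, 0.005], "roll": 0},
  {"jaw": 1, "linear": [-0.0005, 0.0032, 0.0078], "roll": 0},
  {"jaw": 1, "linear": [-0.0005, 0.0055, 0.0078], "roll": 0},
  {"jaw": 1, "linear": [-0.0005, 0.0052, 0.0046], "roll": 0},
  {"jaw": 1, "linear": [-0.0005, 0.004, 0.0014], "roll": 0},
  {"jaw": 1, "linear": [-0.0005, 0.0025, -0.0014], "roll": 0},
  {"jaw": 1, "linear": [-0.0005, 0.0025, -0.0014], "roll": 0},
])

```text
t: 30.0
tool_pos: [0.6043, 0.1371, 0.0886]
orientation: [1.438, 1.041, -1.451]
force: [0.8, -1.3, 3.2]
opening: 0.0147
```

Run:
```python
from h import *
rows([(9.4,324)],.0885)
a=snap('side','s3')[0]['pixels'];c=snap('scene','c3')[0]['pixels'];w,s=snap('wrist','w3');w=w['pixels'];rows([],.0885)
f=lambda i,x,y,w,h,k:cv2.resize(i[y:y+h,x:x+w],None,fx=k,fy=k,interpolation=cv2.INTER_CUBIC)
o=np.zeros((600,800,3),np.uint8)
o[:300,:400]=f(a,170,130,100,75,4);o[:300,400:]=f(c,245,165,100,75,4);o[300:,:400]=f(w,150,80,200,150,2)
o[300:,400:]=f(w,200,140,100,75,4)
cv2.imwrite('pics/v3.png',o)
```

```text
t 30.0 rel y,z mm [ 8.  -5.4] zt 0.0886 F [ 0.8 -1.3  3.2] Ftool yz [1.2 0.9] yaw -18.6
[0.0002, -0.0007, -0.0003]
t 30.15 rel y,z mm [ 7.9 -5.3] zt 0.0885 F [ 0.5 -1.7  4.5] Ftool yz [1.  1.4] yaw -18.6
```

View pics/v3.png

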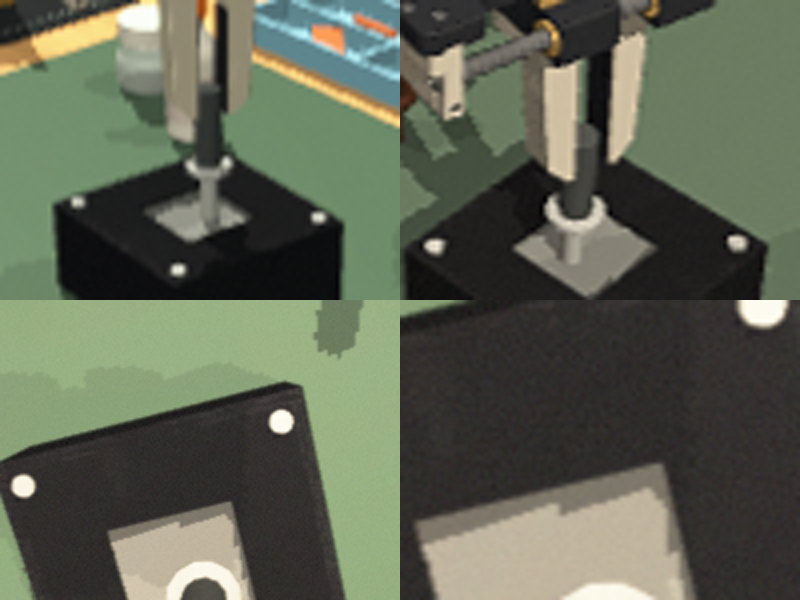

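The pin is still on top of the plate and appears tilted in the jaws. Side crop: foot (211,224), top (206,90). Scene crop: foot (568,260), top (588,130). I'll quantify that.

Run:
```python
from h import *
s=load('s3')[1]; t=s['tool_pos']; print(t)
A=lambda x,y:(170+(x+.5)/4-.5,130+(y+.5)/4-.5)
B=lambda x,y:(245+(x-400+.5)/4-.5,165+(y+.5)/4-.5)
iA=lambda p:np.round([(p[0]-170+.5)*4-.5,(p[1]-130+.5)*4-.5]); iB=lambda p:np.round([(p[0]-245+.5)*4+399.5,(p[1]-165+.5)*4-.5])
for n,h in [('foot',-.0405),('collar',-.0085),('top',.0385)]: print(n,'side exp',iA(proj('s3',t+[0,0,h])),'scene exp',iB(proj('c3',t+[0,0,h])))
def tri(a,b):
    P=[];
    for f in('s3','c3'):
        c,ss=load(f);T=np.linalg.inv(Tcw(c,ss));P.append(c['intrinsics']@T[:3])
    X=cv2.triangulatePoints(P[0],P[1],np.array(a).reshape(2,1),np.array(b).reshape(2,1));return (X[:3]/X[3]).ravel()
for n,a,b in [('foot',(211,224),(568,261)),('collar',(210,166),(576,211)),('top',(206,92),(588,132))]:
    X=tri(A(*a),B(*b));print(n,X.round(4),(X-t).round(4),'tool yz mm',(1000*np.array([(X-t)@YT,(X-t)@ZT])).round(1))
# calibrate with studs / window in jig frame: scene & side
for n,a,b in [('studL/side',(78,202),(434,246)),('studR',(318,218),(738,243))]: print(n,atz('s3',A(*a),.054),atz('c3',B(*b),.054))
```

```text
[0.6043138 0.137133  0.0886037]
foot side exp [208. 214.] scene exp [574. 269.]
collar side exp [208. 163.] scene exp [576. 216.]
top side exp [206.  86.] scene exp [580. 135.]
foot [0.6003 0.1303 0.0455] [-0.004  -0.0069 -0.0431] tool yz mm [-1.6  7.8]
collar [0.6025 0.1342 0.08  ] [-0.0018 -0.0029 -0.0086] tool yz mm [-0.8  3.3]
top [0.6008 0.1363 0.1253] [-0.0035 -0.0008  0.0366] tool yz mm [-3.1  1.9]
studL/side [0.5517 0.1878 0.054 ] [0.6378 0.0832 0.054 ]
studR [0.6393 0.0837 0.054 ] [0.5494 0.1874 0.054 ]
```

The pin has swung about 4° in the jaws: the foot lags about 6 mm along tool z, so the search along z was distorted. I'll straighten it by moving +z with the foot stuck on the plate, tighten the grip to 60 N, lift off and look.

>>> apply_moves([
  {"jaw": 1, "linear": [0, 0, 0.005], "roll": 0},
  {"jaw": 1, "linear": [0, 0, 0.01], "roll": 0},
  {"jaw": 1, "linear": [0, 0, 0.01], "roll": 0},
], force=40)

```text
t: 30.52
tool_pos: [0.6024, 0.1316, 0.0887]
orientation: [1.439, 1.042, -1.45]
force: [1.6, 0.9, 4.2]
opening: 0.0149
```

>>> apply_moves([
  {"jaw": 1, "linear": [-0.008, 0, 0], "roll": 0},
  {"jaw": 1, "linear": [-0.01, 0, 0], "roll": 0},
  {"jaw": 1, "linear": [-0.01, 0, 0], "roll": 0},
], force=60)

```text
t: 30.9
tool_pos: [0.6018, 0.1314, 0.0941]
orientation: [1.438, 1.042, -1.452]
force: [0.1, -0.1, -1.8]
opening: 0.0145
```

Run:
```python
from h import *
a=snap('side','s4')[0]['pixels'];c,s=snap('scene','c4');c=c['pixels'];t=s['tool_pos'];rows([],.0885,s)
iA=lambda p:np.round([(p[0]-195+.5)*8-.5,(p[1]-135+.5)*8-.5]); iB=lambda p:np.round([(p[0]-265+.5)*8+399.5,(p[1]-180+.5)*8-.5])
for n,h in [('foot',-.0405),('collar',-.0085),('top',.0385)]: print(n,'side exp',iA(proj('s4',t+[0,0,h])),'scene exp',iB(proj('c4',t+[0,0,h])))
f=lambda i,x,y,w,h,k:cv2.resize(i[y:y+h,x:x+w],None,fx=k,fy=k,interpolation=cv2.INTER_CUBIC)
o=np.hstack([f(a,195,135,50,70,8),f(c,265,180,50,70,8)])
cv2.imwrite('pics/v4.png',o)
```

```text
t 30.95 rel y,z mm [7.5 0.8] zt 0.0941 F [ 0.2 -0.7 -1.1] Ftool yz [0.4 0.6] yaw -18.6
foot side exp [223. 380.] scene exp [576. 384.]
collar side exp [222. 278.] scene exp [580. 278.]
top side exp [220. 124.] scene exp [587. 113.]
```

View pics/v4.png

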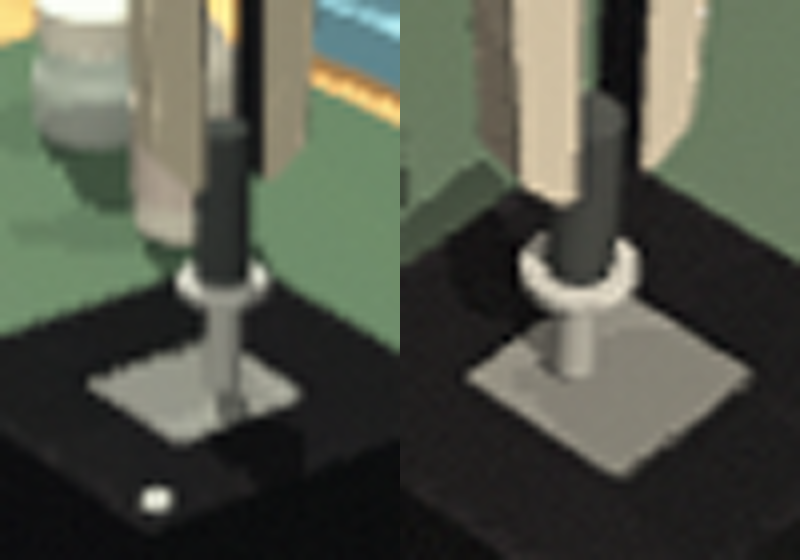

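Run:
```python
from h import *
B=lambda x,y:(265+(x-400+.5)/8-.5,180+(y+.5)/8-.5)
t=load('c4')[1]['tool_pos']
c=np.array([.5950,.1356,0])
for n,p,z in [('foot',(574,372),.0536),('collar',(579,272),.0536+.032)]:
    X=atz('c4',B(*p),z)+[.0014,.0004,0]; print(n,'rel TCP tool yz',(1000*np.array([(X-t)@YT,(X-t)@ZT])).round(1),'rel jig',(1000*np.array([(X-c)@YT,(X-c)@ZT])).round(1))
L,Rr=atz('c4',B(467,377),.0525),atz('c4',B(752,373),.0525); print((L+Rr)/2)
```

```text
foot rel TCP tool yz [-0.4  2.4] rel jig [7.4 4.2]
collar rel TCP tool yz [0.4 0.9] rel jig [8.3 2.6]
[0.5941  0.13495 0.0525 ]
```

```bash
cat >> h.py <<'E'
CT=np.array([.5956,.1375,0])
def xy(pts,z=.0900):
    rows([(np.hypot(y,zz),np.degrees(np.arctan2(zz,y))) for y,zz in pts],z)
E
python3 - <<'E'
from h import *
xy([(7.5,4.5),(5,4.5),(2.5,4.5),(3,6),(5,6),(7,6),(5.5,7.5),(3.5,7.5),(2,7.8)])
E
```

```text
t 31.0 rel y,z mm [7.9 3.7] zt 0.0941 F [ 0.6  0.2 -0.7] Ftool yz [ 0.5 -0.4] yaw -18.6
[0.0069, -0.0007, 0.0013]
[0.0069, -0.0048, 0.0014]
[0.007, -0.009, 0.0014]
[0.007, -0.0082, 0.0039]
[0.0069, -0.0048, 0.0039]
[0.0069, -0.0015, 0.0038]
[0.0069, -0.004, 0.0064]
[0.007, -0.0073, 0.0064]
[0.007, -0.0098, 0.0069]
```

>>> apply_moves([
  {"jaw": 1, "linear": [0.004, -0.0007, 0.0013], "roll": 0},
  {"jaw": 1, "linear": [0.007, -0.0007, 0.0013], "roll": 0},
  {"jaw": 1, "linear": [0.007, -0.005, 0.0014], "roll": 0},
  {"jaw": 1, "linear": [0.007, -0.009, 0.0014], "roll": 0},
  {"jaw": 1, "linear": [0.007, -0.0082, 0.004], "roll": 0},
  {"jaw": 1, "linear": [0.007, -0.005, 0.004], "roll": 0},
  {"jaw": 1, "linear": [0.007, -0.0015, 0.004], "roll": 0},
  {"jaw": 1, "linear": [0.007, -0.004, 0.0064], "roll": 0},
  {"jaw": 1, "linear": [0.007, -0.0073, 0.0064], "roll": 0},
  {"jaw": 1, "linear": [0.007, -0.0098, 0.007], "roll": 0},
], force=60)

```text
t: 32.25
tool_pos: [0.5964, 0.1292, 0.0905]
orientation: [1.44, 1.04, -1.449]
force: [9.5, -0.8, -5.8]
opening: 0.0145
```

Run:
```python
from h import *
xy([(0,8),(-2.5,8),(-2.5,6.5),(0,6.5),(2.5,6.3),(2.5,5),(0,5),(-2.5,5)])
```

```text
t 32.25 rel y,z mm [3.4 7.6] zt 0.0905 F [ 9.5 -0.8 -5.8] Ftool yz [ 9.3 -2.3] yaw -18.6
[0.0008, -0.0056, 0.0007]
[0.0008, -0.0098, 0.0007]
[0.0008, -0.0098, -0.0018]
[0.0008, -0.0056, -0.0018]
[0.0008, -0.0014, -0.0022]
[0.0008, -0.0014, -0.0043]
[0.0008, -0.0056, -0.0043]
[0.0008, -0.0098, -0.0043]
```

Caught: 9.3 N lateral force and no upward push any more. Relieve the side load, then push in a little.

>>> apply_moves([
  {"jaw": 1, "linear": [0, 0.001, 0], "roll": 0},
  {"jaw": 1, "linear": [0.0015, 0.002, -0.0003], "roll": 0},
  {"jaw": 1, "linear": [0.003, 0.002, -0.0003], "roll": 0},
])

```text
t: 32.62
tool_pos: [0.5983, 0.1292, 0.0895]
orientation: [1.441, 1.039, -1.447]
force: [4.5, -0.5, 1.9]
opening: 0.0143
```

Run:
```python
from h import *
xy([])
```

```text
t 32.62 rel y,z mm [5.2 7. ] zt 0.0895 F [ 4.5 -0.5  1.9] Ftool yz [ 4.4 -1. ] yaw -18.6
```

>>> apply_moves([
  {"jaw": 1, "linear": [0.0015, 0.001, -0.0003], "roll": 0},
  {"jaw": 1, "linear": [0.0035, 0.0015, -0.0005], "roll": 0},
  {"jaw": 1, "linear": [0.005, 0.0015, -0.0005], "roll": 0},
  {"jaw": 1, "linear": [0.005, 0.0015, -0.0005], "roll": 0},
])

```text
t: 33.12
tool_pos: [0.5993, 0.1292, 0.0866]
orientation: [1.441, 1.039, -1.447]
force: [2.8, 1.1, 3.0]
opening: 0.0144
```

Run:
```python
from h import *
xy([])
```

```text
t 33.12 rel y,z mm [6.1 6.7] zt 0.0866 F [2.8 1.1 3. ] Ftool yz [ 2.3 -2. ] yaw -18.6
```

>>> apply_moves([
  {"jaw": 1, "linear": [0.002, 0.0006, -0.0008], "roll": 0},
  {"jaw": 1, "linear": [0.005, 0.0008, -0.001], "roll": 0},
  {"jaw": 1, "linear": [0.008, 0.0008, -0.001], "roll": 0},
  {"jaw": 1, "linear": [0.008, 0.0008, -0.001], "roll": 0},
])

```text
t: 33.62
tool_pos: [0.5997, 0.1295, 0.0813]
orientation: [1.441, 1.039, -1.448]
force: [3.2, 1.1, -2.2]
opening: 0.0141
```

Run:
```python
from h import *
xy([]); print(read_state()['wrist_torque'].round(3))
```

```text
t 33.62 rel y,z mm [6.4 6.3] zt 0.0813 F [ 3.2  1.1 -2.2] Ftool yz [ 2.7 -2.1] yaw -18.6
[ 0.085 -0.819 -0.009]
```

>>> apply_moves([
  {"jaw": 1, "linear": [0.003, 0.0005, -0.0006], "roll": 0},
  {"jaw": 1, "linear": [0.007, 0.0007, -0.001], "roll": 0},
  {"jaw": 1, "linear": [0.011, 0.0007, -0.001], "roll": 0},
  {"jaw": 1, "linear": [0.014, 0.0007, -0.001], "roll": 0},
  {"jaw": 1, "linear": [0.014, 0.0007, -0.001], "roll": 0},
])

```text
t: 34.25
tool_pos: [0.6, 0.1299, 0.0725]
orientation: [1.44, 1.039, -1.448]
force: [2.4, 0.9, -1.7]
opening: 0.0146
```

Run:
```python
from h import *
xy([]); print(read_state()['wrist_torque'].round(3))
```

```text
t 34.25 rel y,z mm [6.6 5.8] zt 0.0725 F [ 2.4  0.9 -1.7] Ftool yz [ 2.  -1.6] yaw -18.6
[ 0.081 -0.64   0.068]
```

>>> apply_moves([
  {"jaw": 1, "linear": [0.004, 0.0004, -0.0005], "roll": 0},
  {"jaw": 1, "linear": [0.008, 0.0006, -0.001], "roll": 0},
  {"jaw": 1, "linear": [0.012, 0.0006, -0.001], "roll": 0},
  {"jaw": 1, "linear": [0.015, 0.0006, -0.001], "roll": 0},
  {"jaw": 1, "linear": [0.0175, 0.0006, -0.001], "roll": 0},
  {"jaw": 1, "linear": [0.0175, 0.0006, -0.001], "roll": 0},
])

```text
t: 35.0
tool_pos: [0.6005, 0.1303, 0.062]
orientation: [1.44, 1.039, -1.448]
force: [0.6, 1.5, 1.3]
opening: 0.0143
```

Run:
```python
from h import *
xy([]); print(read_state()['wrist_torque'].round(3))
```

```text
t 35.0 rel y,z mm [6.9 5.3] zt 0.062 F [0.6 1.5 1.3] Ftool yz [ 0.1 -1.6] yaw -18.6
[ 0.009 -0.267  0.021]
```

>>> apply_moves([
  {"jaw": 1, "linear": [0.002, 0, -0.0005], "roll": 0},
  {"jaw": 1, "linear": [0.004, 0, -0.0005], "roll": 0},
  {"jaw": 1, "linear": [0.0055, 0, -0.0005], "roll": 0},
  {"jaw": 1, "linear": [0.0055, 0, -0.0005], "roll": 0},
  {"jaw": 1, "linear": [0.0055, 0, -0.0005], "roll": 0},
])

```text
t: 35.62
tool_pos: [0.6008, 0.1306, 0.059]
orientation: [1.441, 1.039, -1.448]
force: [0.3, -1.4, 5.2]
opening: 0.0143
```

Run:
```python
from h import *
xy([]); print(read_state()['wrist_torque'].round(3))
```

```text
t 35.62 rel y,z mm [7.1 4.9] zt 0.059 F [ 0.3 -1.4  5.2] Ftool yz [0.8 1.3] yaw -18.6
[-0.148 -0.079  0.025]
```

>>> apply_moves([
  {"jaw": 1, "linear": [-0.003, 0, 0], "roll": 0},
  {"jaw": 1, "linear": [-0.004, 0, 0], "roll": 0},
  {"jaw": 0.4, "linear": [-0.004, 0, 0], "roll": 0},
  {"jaw": 0, "linear": [-0.004, 0, 0], "roll": 0},
  {"jaw": 0, "linear": [-0.004, 0, 0], "roll": 0},
  {"jaw": 0, "linear": [-0.004, 0, 0], "roll": 0},
  {"jaw": 0, "linear": [-0.004, 0, 0], "roll": 0},
  {"jaw": 0, "linear": [-0.06, 0, 0], "roll": 0},
  {"jaw": 0, "linear": [-0.15, 0, 0], "roll": 0},
  {"jaw": 0, "linear": [-0.2, 0, 0], "roll": 0},
  {"jaw": 0, "linear": [-0.2, 0, 0], "roll": 0},
  {"jaw": 0, "linear": [-0.2, 0, 0], "roll": 0},
])

```text
t: 37.12
tool_pos: [0.6006, 0.1307, 0.1776]
orientation: [1.44, 1.04, -1.449]
force: [-0.0, -0.1, -0.9]
opening: 0.0464
```

Run:
```python
from h import *
a=snap('side','s5')[0]['pixels'];c=snap('scene','c5')[0]['pixels'];w,s=snap('wrist','w5');w=w['pixels'];xy([])
f=lambda i,x,y,w,h,k:cv2.resize(i[y:y+h,x:x+w],None,fx=k,fy=k,interpolation=cv2.INTER_CUBIC)
o=np.zeros((600,800,3),np.uint8)
o[:300,:400]=f(a,170,130,100,75,4);o[:300,400:]=f(c,245,165,100,75,4);o[300:,:400]=f(w,130,60,256,192,400/256)
o[300:,400:]=f(c,130,110,200,150,2)
cv2.imwrite('pics/v5.png',o)
```

```text
t 37.27 rel y,z mm [6.4 5.2] zt 0.1767 F [-0.8  0.4  0.3] Ftool yz [-0.8 -0.1] yaw -18.6
```

View pics/v5.png

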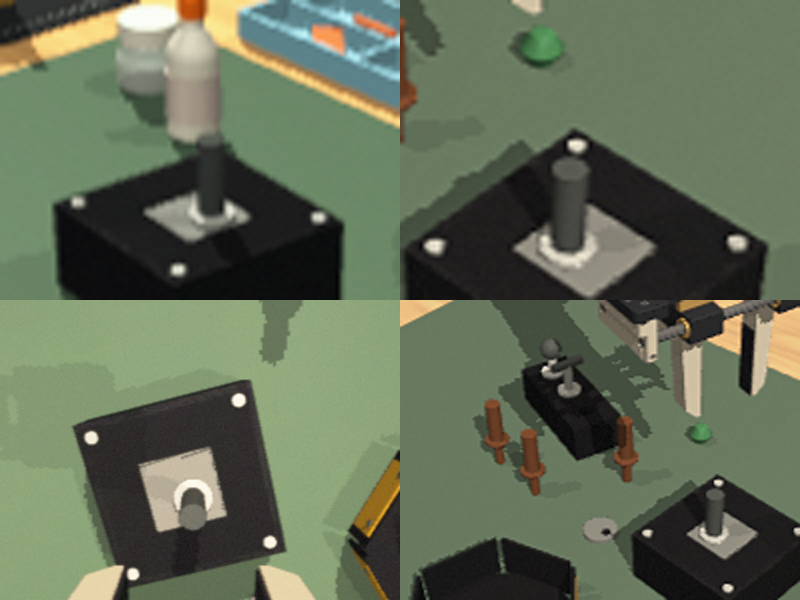

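Final view: the pin stands upright in the window (scene crop collar (568,246), top (570,163)). The other two pins and all bystanders are where they were. One numeric height check before hand-in.

Run:
```python
from h import *
A=lambda x,y:(170+(x+.5)/4-.5,130+(y+.5)/4-.5)
B=lambda x,y:(245+(x-400+.5)/4-.5,165+(y+.5)/4-.5)
P=[]
for f in('s5','c5'):
    c,ss=load(f);T=np.linalg.inv(Tcw(c,ss));P.append(c['intrinsics']@T[:3])
for n,a,b in [('collar top .0555',(213,210),(568,244)),('top .1005',(210,141),(570,164)),('stud .054',(78,202),(738,243)),('stud .054',(318,218),(434,246))]:
    X=cv2.triangulatePoints(P[0],P[1],np.array(A(*a)).reshape(2,1),np.array(B(*b)).reshape(2,1));print(n,(X[:3]/X[3]).ravel().round(4))
```

```text
collar top .0555 [0.6001 0.1291 0.0551]
top .1005 [0.5971 0.1269 0.0999]
stud .054 [0.5507 0.1874 0.0547]
stud .054 [0.6384 0.0833 0.0545]
```

Heights match home (collar top 55.1 mm against 55.5 mm, pin top 99.9 mm against 100.5 mm). Handing in.

```bash
python3 -c "
from h import *
print(close_job())"
```

```text
the job is handed in; nothing more can be done
None
```

The locating pin is in the jig, pushed home and released, and the job was handed in at about 37 s of the 53 s allowed.

**What I did:** I drew the plain-grip pin from the end hole of the rack nearest the jig and slid its foot over the plate with about 5 N. The first full sweep found nothing because the pin had swung about 4° in the jaws. I straightened it against the plate, raised the grip to 60 N and swept again. The foot then caught in the hole, and I eased off the side load, pushed the pin in until the collar pressed on the plate, and let go.

**Last checks:**
- **Height:** from two cameras, the collar top is at 55.1 mm (55.5 mm expected) and the pin top at 99.9 mm (100.5 mm expected). No shank shows below the collar.
- **Upright:** the same triangulation puts the pin top about 3 to 4 mm sideways of the collar. I put this down to camera calibration: the pin in the rack showed a similar 2.5 mm apparent lean in the scene camera at the start. I did not confirm it separately.
- **Loads:** the highest force I read was about 11 N in total, including 9.3 N sideways, when the pin caught. Forces were read only at the end of each move, so a brief higher peak would not have shown.
- **Surroundings:** the ball and tee pins still stand in the rack. Judged by eye only, the glue bottle, inlay disc, dice tray, brown look-alikes and green piece by the rack look unmoved. The gripper is clear of everything, about 0.12 m above the jig.

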